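Level the parts balance by moving the right bush

TASK

The four bushes on the counter balance look alike but weigh differently. Feel out which one of the three on the heavy pan must go across, and seat it fully down on the empty peg of the other pan, so that every bush ends fully down on a peg and both pans hang level and still. Be gentle with the balance: set bushes down slowly, a few centimetres a second, never push on a pan with more than about 10 N, and leave the can, the carton and the wrench alone.

Things in the scene. Friction and masses are not known exactly. Their poses are not given: they have to be found in the camera images.
- balance: Grey two-pan counter balance, fixed to the bench. Foot 130 mm (its x) by 360 mm (its y), one pan at each y end, 130 mm from the middle. Origin: middle of the foot's underside. The pans stay horizontal and only go up and down, one rising as much as the other sinks. When level, both pan tops stand 115 mm above the bench.
- lift_three (a joint): Height of the three-peg pan (at the balance's +y end) off level, m, up positive, 0 level. It settles within about a second. A soft spring makes the height tell the difference in load: 2.45 mm off level per 100 g difference between the pans (0.40 N per mm when pushed), stops at 30 mm either way.
- lift_two (a joint): Height of the two-peg pan (at the balance's -y end) off level, m, up positive, 0 level; always the opposite of the other pan.
- pan_three_mid (a point): Centre of the top face of the three-peg pan, a flat aluminium plate 200 mm (x) by 84 mm (y), 6 mm thick, no rim. Moves with the pan; axes as the balance's.
- pan_two_mid (a point): Centre of the top face of the two-peg pan, same plate. Moves with the pan; axes as the balance's.
- peg_three1 (a point): Foot of the middle peg of the three-peg (heavy) pan, at the top of the peg's round shoulder, 42 mm wide and 30 mm tall over the pan, on which its bush sits. With one bush lifted clear, the pans stand off level by what is left of the difference: with the right bush lifted, half as far as before. Lift at least 20 mm so that the rising pan lets go of the bush; the peg guides it until 48 mm.
- peg_two0 (a point): Foot of the fixed peg of the two-peg pan, on the pan's top face, at x +40 mm of the pan; holds a bush at the start. All pegs of both pans are steel, upright, 48 mm tall above where the bush sits (the pan itself here), 25 mm in diameter for the lowest 30 mm, then tapering to a 10 mm wide flat tip.
- peg_three0 (a point): Foot of a peg of the three-peg pan, at the top of its shoulder (as peg_three1), at x -62 mm of the pan.
- peg_three2 (a point): Foot of a peg of the three-peg pan, at the top of its shoulder (as peg_three1), at x +62 mm of the pan.
- slot_mid (a point): Middle of the slot of the EMPTY peg, on the two-peg pan's top, x -45 mm. The peg stands up to 14 mm either side of this along the balance's x; where is not measured, only seen or felt. It slides stiffly (about 0.6 N): a bush whose hole catches its tapered tip (within about 8 mm) centres it going down; further off, the bush lands on the tip.
- bush_a_mid (a point): Centre (20 mm up) of an upright suspension bush: dark steel sleeve, black rubber bead on top, outside diameter 56 mm, 40 mm high, through hole 28 mm. The four look identical but weigh about 120, 240, 360 and 480 g (within 3 %), which is which changes. Three start on the three-peg pan; the one weighing half the pans' difference in load levels them when moved to the empty peg.
- bush_b_mid (a point): Centre (20 mm up) of an upright suspension bush: dark steel sleeve, black rubber bead on top, outside diameter 56 mm, 40 mm high, through hole 28 mm. The four look identical but weigh about 120, 240, 360 and 480 g (within 3 %), which is which changes. Three start on the three-peg pan; the one weighing half the pans' difference in load levels them when moved to the empty peg.
- bush_c_mid (a point): Centre (20 mm up) of an upright suspension bush: dark steel sleeve, black rubber bead on top, outside diameter 56 mm, 40 mm high, through hole 28 mm. The four look identical but weigh about 120, 240, 360 and 480 g (within 3 %), which is which changes. Three start on the three-peg pan; the one weighing half the pans' difference in load levels them when moved to the empty peg.
- bush_d_mid (a point): Centre (20 mm up) of an upright suspension bush: dark steel sleeve, black rubber bead on top, outside diameter 56 mm, 40 mm high, through hole 28 mm. The four look identical but weigh about 120, 240, 360 and 480 g (within 3 %), which is which changes. Three start on the three-peg pan; the one weighing half the pans' difference in load levels them when moved to the empty peg.
- can_ref (a point): Bystander: black round can, 76 mm diameter, 100 mm tall; centre of its underside.
- carton_ref (a point): Bystander: cardboard box 120 x 90 x 70 mm; centre of its underside.
- wrench_ref (a point): Bystander: open-end wrench, 150 mm, lying on the bench; its origin.
There are look-alikes about, which are no part of the job. What is shaped like the part that bears bush_c_mid but purple or turquoise is not meant.

How it is judged:
By the outcome, as a careful person would: the job done as asked, in the order asked, and still so for the second after the job is handed in, with the robot touching nothing.
It also fails if it takes over 72 s, if anything falls off the work surface, if the arm or the gripper's body presses on something with over 40 N, if the wrist force passes 120 N, or if a joint passes its speed limit or range.

ROBOT

A 6-joint arm with a two-finger parallel gripper is mounted at the origin on the work surface. World frame = base frame: x ahead of the robot, y to its left, z up, the work surface at z = 0. Lengths are in m, angles in rad, forces in N, time in s.
With the tool pointing down it reaches from about 0.325 to 0.75 m from the base axis. Payload 7.6 kg.
Tool frame: the origin (TCP) lies at the very end of the fingers, on their centre line; the grasp point (between the pads) lies manip.tcp_to_grasp behind it (manip.tcp_to_grasp is the distance from the TCP to the grasp point, in m); z points along the fingers, y is the direction in which the jaws open and shut (so a half turn about z gives the same grasp; the last joint's range is limited). The gripper opens to 85 mm and grips with 20 to 120 N. Pads are 22 mm wide; open, the fingers measure 114 mm over their backs; the gripper's body (76 mm by 85 mm) begins 54 mm behind the grasp point. The pads swing forward as they close: fully open they stand 13 mm farther back than shut.
Start: joints at [1.241, 0.052, 1.401, -0, 1.689, -0.07], TCP at [0.135, 0.507, 0.231] pointing down, gripper open.
Joint ranges: [-2.9, 2.9], [-0.91, 2.17], [0.12, 2.37], [-1.06, 4.2], [0.26, 2.73], [-2.93, 2.93]. Speed limits (rad/s): [2.57, 2.57, 3.01, 3.14, 3.14, 3.14].

INTERFACE

Orientations are given as a rotation vector (axis times angle).
In Python, from rig import readout, capture, manip gives the robot as it stands.
- The arm moves only by the tool move_arm, never from a script. Its argument "series" is a list of rows, each a list of 3 entries, a list of its own where there are three numbers: the shift along the world's x, y, z in m, then the turn about the world's z in rad, then the opening, from 0 (shut) to 1 (fully open). A call has 1 to 10 rows; each row is the pose to reach, as a shift and turn from the pose commanded when the call began; what a row does not reach only later rows make up. A row lasts 1/12 s, in which the tool goes at most 41.7 mm and 7.16 degrees, less where a joint would pass 70% of its speed; a pose out of reach is approached as far as the arm can. A call with a gripper value outside its range is refused whole. The fingers move at their own pace and stop on an object; the grip force is fixed at half the most. Time passes only in rows, so rows that repeat a pose let the fingers close. It gives the time, the measured TCP pose, the force and the opening at its end, in the units of the state.
- readout.get_obs(): the state, without advancing time (a new reading comes with each control period).
- capture(name): name is "scene" or "top"; returns a dict with "img" (384x512x3 uint8, blue, green, red), "vertical_fov" (degrees; the focal length in pixels is half the picture's height over the tangent of half this angle, whatever the lens; pixels are square), "cx", "cy" (the principal point, pixels), "rvec" (rotation vector, rad) and "tvec" (3), from world to camera coordinates, as OpenCV has them. Camera axes: x right, y down, z forward; pixel columns grow to the right and rows downward; lengths in m; the calibration is good to about 2 mm. A picture is of the moment at which its call begins. There is no depth.
- manip.job_done(): hands the job in, once; it reports no verdict.
The state is a dict: "t": time; "joint_positions": joint angles; "dq": joint speeds; "effort": joint torques, N m; "ee_pos": TCP position; "tool_rot": TCP orientation; "ft_force": force on the tool from outside, world axes, zero at the start; "wrist_torque": the same for the moment, N m; "grip_width": finger opening in m.
Only numpy, scipy, OpenCV 4.12 (cv2) and the standard library are available. Lean on these libraries where they do the work, as an engineer would, in place of code of your own. Each camera call takes 0.05 s, during which the arm holds its last target.

## Working session

There is one attempt and no reset: what is moved stays moved. The work goes in short steps, Python scripts to look and compute and a tool call to move; the robot and the scene stay as the last step left them, time stands still between calls to the robot, and variables do not carry over. Pictures are saved under pics/ and viewed, and the job is handed in when it is done.

Besides the shell and the picture viewer there is one more tool, called after ">>>" as a command line: name --argument value ..., lists and objects as JSON in quotes. move_arm: Moves the arm, as the interface text tells. Its arguments: {"type":"object","properties":{"series":{"type":"array"}},"required":["series"]}

```bash
mkdir -p pics; ls
python3 - <<'E'
from rig import readout, capture, manip
import cv2
o=readout.get_obs(); print(o); print(manip.tcp_to_grasp, [x for x in dir(manip) if x[0]!='_'])
for n in("scene","top"):
    c=capture(n); cv2.imwrite(f"pics/{n}0.png",c["img"]); print(n,{k:v for k,v in c.items() if k!="img"})
E
```

```text
pics
{'t': 0.0, 'joint_positions': array([ 1.24066913e+00,  5.28548213e-02,  1.40170440e+00, -1.74963612e-05,
        1.68862521e+00, -7.02974309e-02]), 'dq': array([ 0.00101137,  0.00021016, -0.00061522,  0.00124401, -0.0018793 ,
        0.00139342]), 'effort': array([-5.42561138e-04, -3.81670046e+01, -3.60187447e+01, -1.19166175e-04,
        6.05311274e-03, -1.18030283e-05]), 'ee_pos': array([0.13476449, 0.50709768, 0.23047325]), 'tool_rot': array([-4.06956779e-01, -3.11481983e+00,  2.45561002e-03]), 'ft_force': array([-0.86341247, -0.75302435,  0.47682279]), 'wrist_torque': array([-0.02150657,  0.00046149,  0.0177318 ]), 'grip_width': 0.0855028766539487}
0.0187 ['Unreachable', 'job_done', 'tcp_to_grasp']
scene {'vertical_fov': 45.13715569203173, 'cx': 264.62742400869337, 'cy': 185.45026814521512, 'rvec': array([ 0.66418078,  2.68728206, -1.0803035 ]), 'tvec': array([ 0.51517982, -0.10132706,  1.70344122])}
top {'vertical_fov': 43.08690027649943, 'cx': 262.9038251243944, 'cy': 192.77479737005373, 'rvec': array([ 2.09006694, -2.12523743,  0.18710186]), 'tvec': array([0.00962165, 0.57498445, 1.63672836])}
```

View pics/scene0.png

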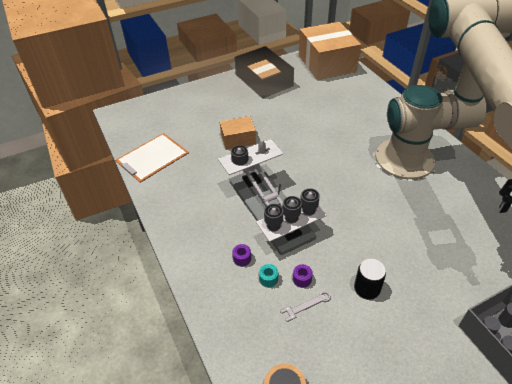

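View pics/top0.png

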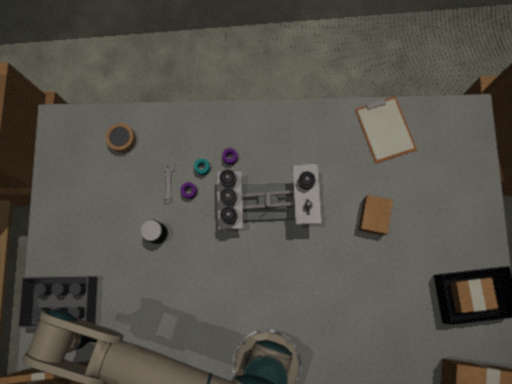

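The scene view has the balance centred near (265,190): three dark bushes at (274,217), (292,209) and (310,199), and one at (239,155). The empty peg is at (262,147). The purple and turquoise look-alike rings lie on the bench at (242,255), (268,275) and (303,275). Next I'll enlarge the balance area.

```bash
cat > h.py <<'E'
import numpy as np, cv2
from rig import readout, capture, manip
def cam(c):
    f=c["img"].shape[0]/2/np.tan(np.radians(c["vertical_fov"])/2)
    K=np.array([[f,0,c["cx"]],[0,f,c["cy"]],[0,0,1]]); R=cv2.Rodrigues(np.array(c["rvec"]))[0]
    return K,R,np.array(c["tvec"])
def onplane(c,uv,z):
    K,R,t=cam(c); d=R.T@np.linalg.inv(K)@np.array([uv[0],uv[1],1.]); o=-R.T@t
    return o+d*(z-o[2])/d[2]
def proj(c,p):
    K,R,t=cam(c); q=K@(R@np.array(p)+t); return q[:2]/q[2]
def tri(c1,u1,c2,u2):
    P=[]
    for c in(c1,c2):
        K,R,t=cam(c);P.append(K@np.c_[R,t])
    X=cv2.triangulatePoints(P[0],P[1],np.array(u1,float).reshape(2,1),np.array(u2,float).reshape(2,1))
    return (X[:3]/X[3]).ravel()
def crop(c,x0,y0,w,h,s,name):
    cv2.imwrite("pics/"+name,cv2.resize(c["img"][y0:y0+h,x0:x0+w],None,fx=s,fy=s,interpolation=cv2.INTER_CUBIC))
def brt(img): return np.clip(img.astype(float)*1.0,0,255).astype(np.uint8)
E
python3 - <<'E'
from h import *
s=capture("scene");t=capture("top")
crop(s,210,125,130,130,6*0.75,"s1.png");crop(t,205,150,130,90,6,"t1.png")
E
```

```text
(no output)
```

View pics/s1.png

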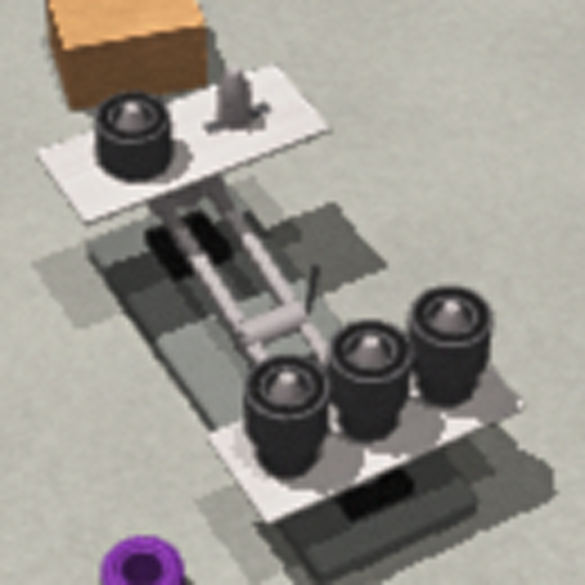

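View pics/t1.png

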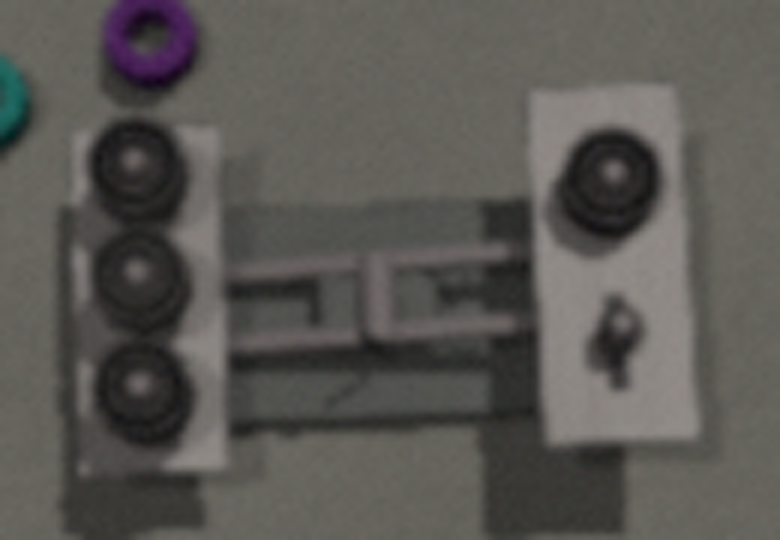

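```bash
cat > fit.py <<'E'
from h import *
from scipy.optimize import least_squares
s=capture("scene");t=capture("top")
S=lambda U,V:(210+(U+.5)/4.5-.5,125+(V+.5)/4.5-.5)
T=lambda U,V:(205+(U+.5)/6-.5,150+(V+.5)/6-.5)
ob=[]
X,Y=.1,.042
for p,l in [((530,92),(X,Y)),((675,86),(X,-Y)),((697,438),(-X,-Y)),((545,445),(-X,Y))]: ob.append((t,T(*p),l,0,0))
for p,l in [((38,157),(X,-Y)),((88,222),(X,Y)),((330,130),(-X,Y)),((275,67),(-X,-Y))]: ob.append((s,S(*p),l,0,0))
for p,l in [((72,135),(X,Y)),((218,128),(X,-Y)),((228,467),(-X,-Y)),((85,470),(-X,Y))]: ob.append((t,T(*p),l,1,0))
for p,l in [((210,432),(X,-Y)),((270,520),(X,Y)),((522,402),(-X,Y))]: ob.append((s,S(*p),l,1,0))
for p,x in [((134,160),.062),((136,270),0),((143,383),-.062)]: ob.append((t,T(*p),(x,0),1,.078))
for p,x in [((287,373),.062),((370,343),0),((450,306),-.062)]: ob.append((s,S(*p),(x,0),1,.078))
ob.append((t,T(614,170),(.04,0),0,.048));ob.append((s,S(132,105),(.04,0),0,.048))
def w(q,l,pan,z):
    bx,by,a,h3=q; y=l[1]+(.13 if pan else -.13); zz=.115+(h3 if pan else -h3)+z
    return np.array([bx+np.cos(a)*l[0]-np.sin(a)*y, by+np.sin(a)*l[0]+np.cos(a)*y, zz])
def res(q): return np.concatenate([proj(c,w(q,l,p,z))-np.array(uv) for c,uv,l,p,z in ob])
r=least_squares(res,[.5,0,0,-.015],loss="soft_l1"); q=r.x
print(np.round(q,4)); print(np.round(r.fun.reshape(-1,2),2).tolist())
for n,l,p,z in [("p30",(-.062,0),1,.03),("p31",(0,0),1,.03),("p32",(.062,0),1,.03),("p20",(.04,0),0,0),("slot",(-.045,0),0,0)]:
    print(n,np.round(w(q,l,p,z),4))
# empty peg tip
tip=tri(t,T(623,318),s,S(236,74)); print("tip",tip, onplane(t,T(623,318),w(q,(0,0),0,.048)[2]),onplane(s,S(236,74),w(q,(0,0),0,.048)[2]))
E
python3 fit.py
```

```text
[ 0.5524 -0.0155  0.0247 -0.0228]
[[-0.73, -0.7], [0.2, -0.79], [0.28, -0.19], [-0.11, -0.28], [-0.38, -2.02], [-0.25, -0.7], [0.47, -1.25], [0.16, -1.68], [-0.27, -1.21], [-0.28, -1.1], [-0.16, 0.07], [-1.24, 0.61], [-0.71, -0.58], [-0.31, -0.51], [1.15, -0.28], [-0.35, -0.41], [-0.22, -0.18], [-0.91, -0.16], [0.27, -0.0], [0.42, -1.29], [0.68, -0.78], [-0.23, -0.05], [0.19, -0.04]]
p30 [0.4872 0.1129 0.1222]
p31 [0.5492 0.1144 0.1222]
p32 [0.6112 0.116  0.1222]
p20 [ 0.5956 -0.1445  0.1378]
slot [ 0.5106 -0.1466  0.1378]
tip [ 0.51421711 -0.14689514  0.18007663] [ 0.51451645 -0.14740918  0.18582059] [ 0.51596888 -0.13959565  0.18582059]
```

The fit puts the heavy pan about 22.8 mm low. That suggests the fixed bush is about 120 g and the one to move about 480 g. I'll check this by lifting. First the arm goes above the nearest three-peg bush.

>>> move_arm --series '[[[0.352, -0.394, 0.02], 0.285, 1], [[0.352, -0.394, 0.02], 0.285, 1], [[0.352, -0.394, 0.02], 0.285, 1], [[0.352, -0.394, 0.02], 0.285, 1], [[0.352, -0.394, 0.02], 0.285, 1], [[0.352, -0.394, 0.02], 0.285, 1], [[0.352, -0.394, 0.02], 0.285, 1], [[0.352, -0.394, 0.02], 0.285, 1], [[0.352, -0.394, 0.02], 0.285, 1], [[0.352, -0.394, 0.02], 0.285, 1]]'

```text
t: 1.13
ee_pos: [0.4087, 0.2001, 0.2472]
tool_rot: [-0.039, 3.141, 0.001]
ft_force: [0.7, 1.5, 0.1]
grip_width: 0.0853
```

>>> move_arm --series '[[[0.074, -0.082, 0], 0, 1], [[0.074, -0.082, 0], 0, 1], [[0.074, -0.082, 0], 0, 1], [[0.074, -0.082, 0], 0, 1], [[0.074, -0.082, 0], 0, 1]]'

```text
t: 1.55
ee_pos: [0.4822, 0.1189, 0.2464]
tool_rot: [0.035, -3.14, -0.0]
ft_force: [-0.0, 0.7, -0.2]
grip_width: 0.0852
```

Run:
```python
from h import *
print(np.round(readout.get_obs()["ee_pos"],4),readout.get_obs()["ft_force"])
s=capture("scene");t=capture("top")
crop(s,210,105,150,150,4,"s2.png");crop(t,205,140,130,100,6,"t2.png")
```

```text
[0.4822 0.1189 0.2464] [-0.03461758  0.73155358 -0.23050458]
```

View pics/s2.png

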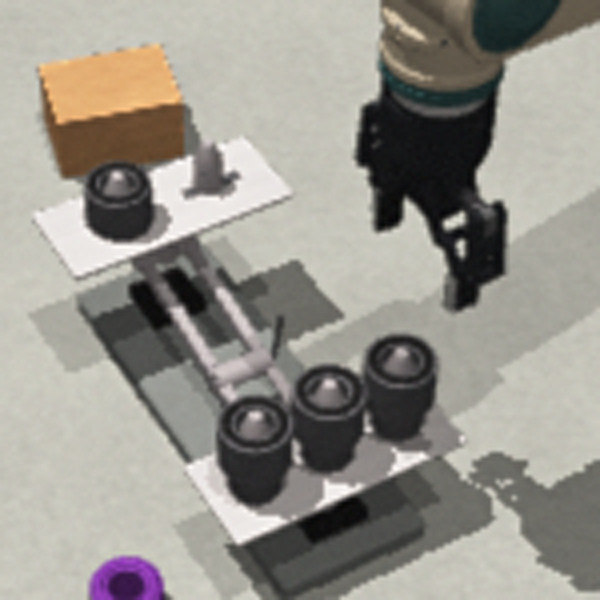

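The carton is well clear at (115,110) in the crop, and the gripper is approaching the near bush at (400,385). I'll descend around it.

>>> move_arm --series '[[[0.005, -0.006, -0.03], 0, 1], [[0.005, -0.006, -0.06], 0, 1], [[0.005, -0.006, -0.075], 0, 1], [[0.005, -0.006, -0.09], 0, 1], [[0.005, -0.006, -0.1], 0, 1], [[0.005, -0.006, -0.11], 0, 1], [[0.005, -0.006, -0.117], 0, 1], [[0.005, -0.006, -0.123], 0, 0.75], [[0.005, -0.006, -0.123], 0, 0.75], [[0.005, -0.006, -0.123], 0, 0.75]]'

```text
t: 2.48
ee_pos: [0.4869, 0.1141, 0.1241]
tool_rot: [-0.04, 3.141, 0.0]
ft_force: [-0.4, 0.7, 0.7]
grip_width: 0.0641
```

Run:
```python
from h import *
s=capture("scene");t=capture("top")
o=readout.get_obs();print(np.round(o["ee_pos"],4),o["ft_force"],o["grip_width"],o["joint_positions"])
crop(s,210,105,150,150,4,"s3.png");crop(t,205,140,130,100,6,"t3.png")
```

```text
[0.4872 0.1141 0.1247] [-0.78212719 -0.49160201 -0.30294651] 0.06400193427668922 [ 1.56123113e-01  4.28868396e-02  1.62525053e+00  6.96637766e-05
  1.47206753e+00 -1.43984976e+00]
```

View pics/s3.png

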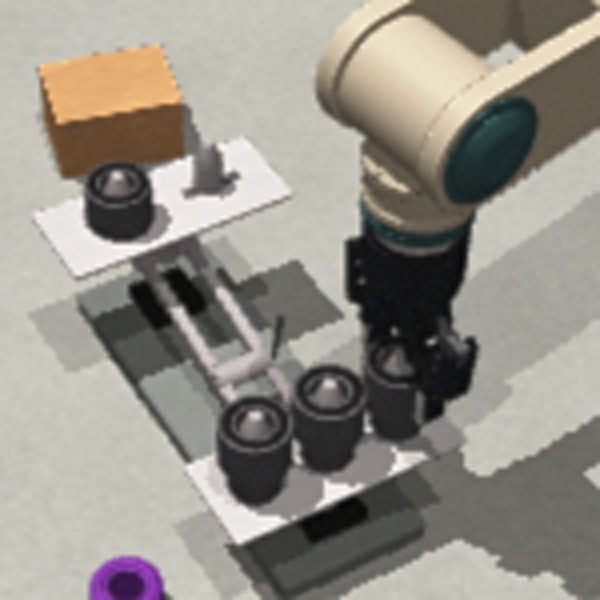

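View pics/t3.png

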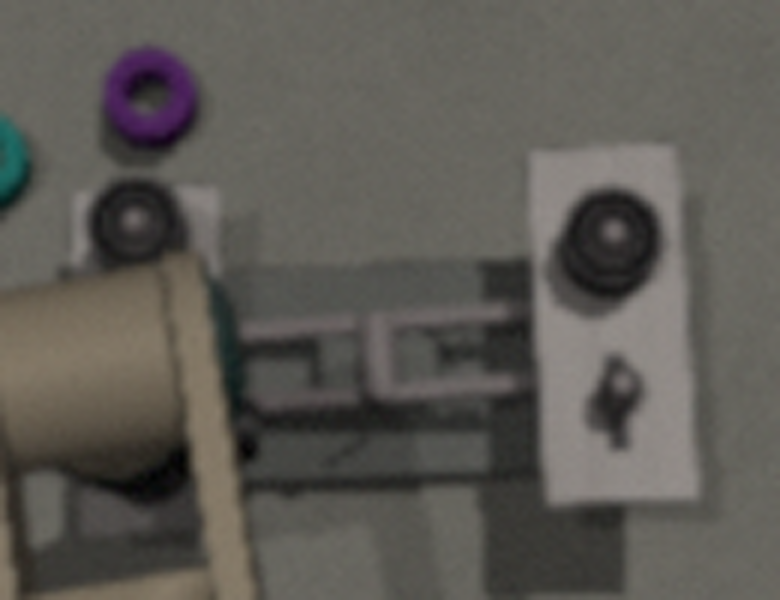

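The jaws straddle the near bush at (395,385) in the crop, with no contact yet. I'll close them in stages.

>>> move_arm --series '[[[0, 0, 0], 0, 0.71], [[0, 0, 0], 0, 0.7], [[0, 0, 0], 0, 0.69], [[0, 0, 0], 0, 0.685]]'

```text
t: 2.92
ee_pos: [0.4869, 0.114, 0.124]
tool_rot: [-0.04, 3.141, 0.0]
ft_force: [0.3, -0.6, -0.5]
grip_width: 0.0581
```

>>> move_arm --series '[[[0, 0, 0], 0, 0.67], [[0, 0, 0], 0, 0.66]]'

```text
t: 3.08
ee_pos: [0.4869, 0.1139, 0.1239]
tool_rot: [-0.04, 3.141, -0.0]
ft_force: [0.4, -1.1, 0.0]
grip_width: 0.0565
```

>>> move_arm --series '[[[0, 0, 0], 0, 0.5], [[0, 0, 0], 0, 0.5], [[0, 0, 0], 0, 0.5], [[0, 0, 0.0], 0, 0.5]]'

```text
t: 3.42
ee_pos: [0.4868, 0.114, 0.1239]
tool_rot: [-0.04, 3.141, -0.0]
ft_force: [-0.1, -0.5, 0.5]
grip_width: 0.0558
```

>>> move_arm --series '[[[0, 0, 0.003], 0, 0.5], [[0, 0, 0.006], 0, 0.5], [[0, 0, 0.009], 0, 0.5], [[0, 0, 0.012], 0, 0.5], [[0, 0, 0.015], 0, 0.5], [[0, 0, 0.018], 0, 0.5], [[0, 0, 0.021], 0, 0.5], [[0, 0, 0.024], 0, 0.5], [[0, 0, 0.027], 0, 0.5], [[0, 0, 0.028], 0, 0.5]]'

```text
t: 4.25
ee_pos: [0.487, 0.1141, 0.1525]
tool_rot: [-0.04, 3.141, 0.0]
ft_force: [-0.0, -1.1, -2.0]
grip_width: 0.0556
```

>>> move_arm --series '[[[0, 0, 0], 0, 0.5], [[0, 0, 0], 0, 0.5], [[0, 0, 0], 0, 0.5], [[0, 0, 0.0], 0, 0.5]]'

```text
t: 4.58
ee_pos: [0.4867, 0.114, 0.1516]
tool_rot: [0.04, -3.141, -0.0]
ft_force: [-0.4, 0.6, -2.3]
grip_width: 0.0555
```

Run:
```python
from h import *
F=[]
for i in range(8):
    s=capture("scene"); F.append(readout.get_obs()["ft_force"])
print(np.round(F,2),np.mean(F,0)); o=readout.get_obs(); print(o["t"],o["ee_pos"],o["grip_width"])
crop(s,210,105,150,150,4,"s4.png")
t=capture("top");crop(t,205,140,130,100,6,"t4.png")
```

```text
[[ 0.28  0.2  -1.73]
 [-0.71 -0.11 -3.31]
 [ 0.62 -0.24 -2.39]
 [-0.07  0.01 -3.12]
 [ 0.19 -0.39 -2.53]
 [ 0.3   0.55 -2.05]
 [ 0.38  0.13 -2.62]
 [ 0.9   0.37 -1.91]] [ 0.23771091  0.06492962 -2.4583891 ]
4.9833 [0.48677603 0.11402091 0.15182334] 0.05536958860529784
```

View pics/s4.png

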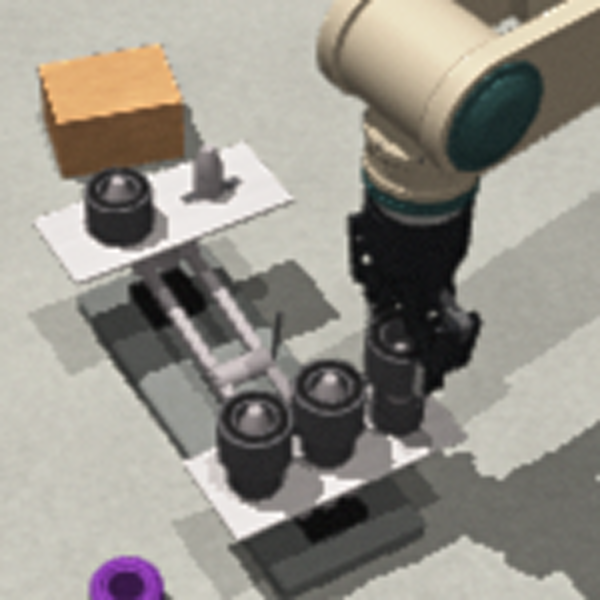

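The near bush at (397,375) weighs about 2.4 N, so roughly 240 g. The pans moved by well under half of their offset, so it isn't the right one. I'll put it back and try the middle one.

>>> move_arm --series '[[[0, 0, -0.003], 0, 0.5], [[0, 0, -0.006], 0, 0.5], [[0, 0, -0.009], 0, 0.5], [[0, 0, -0.012], 0, 0.5], [[0, 0, -0.015], 0, 0.5], [[0, 0, -0.018], 0, 0.5], [[0, 0, -0.021], 0, 0.5], [[0, 0, -0.024], 0, 0.5], [[0, 0, -0.026], 0, 0.5], [[0, 0, -0.0275], 0, 0.5]]'

```text
t: 5.87
ee_pos: [0.4868, 0.114, 0.1244]
tool_rot: [-0.04, 3.141, 0.0]
ft_force: [-1.4, -0.6, -0.0]
grip_width: 0.0558
```

>>> move_arm --series '[[[0, 0, 0], 0, 0.5], [[0, 0, 0], 0, 0.6], [[0, 0, 0], 0, 0.68], [[0, 0, 0], 0, 0.7], [[0, 0, 0], 0, 0.75], [[0, 0, 0], 0, 0.85], [[0, 0, 0.0], 0, 1], [[0, 0, 0.0], 0, 1]]'

```text
t: 6.53
ee_pos: [0.4868, 0.114, 0.1244]
tool_rot: [-0.04, 3.141, 0.0]
ft_force: [0.3, -0.2, -0.5]
grip_width: 0.0856
```

>>> move_arm --series '[[[0, 0, 0.03], 0, 1], [[0, 0, 0.06], 0, 1], [[0.01, 0, 0.074], 0, 1], [[0.05, 0.0015, 0.074], 0, 1], [[0.062, 0.0015, 0.074], 0, 1], [[0.062, 0.0015, 0.064], 0, 1], [[0.062, 0.0015, 0.035], 0, 1], [[0.062, 0.0015, 0.015], 0, 0.8], [[0.062, 0.0015, 0], 0, 0.75], [[0.062, 0.0015, 0], 0, 0.7]]'

```text
t: 7.37
ee_pos: [0.5459, 0.1152, 0.1197]
tool_rot: [0.04, -3.134, 0.001]
ft_force: [0.7, 0.4, -0.3]
grip_width: 0.0597
```

Run:
```python
from h import *
s=capture("scene");t=capture("top")
o=readout.get_obs();print(o["t"],np.round(o["ee_pos"],4),o["ft_force"],o["grip_width"])
crop(s,210,105,150,150,4,"s5.png")
```

```text
7.4667 [0.5481 0.1155 0.1241] [0.66649417 0.25518295 0.09630744] 0.059769576003768685
```

View pics/s5.png

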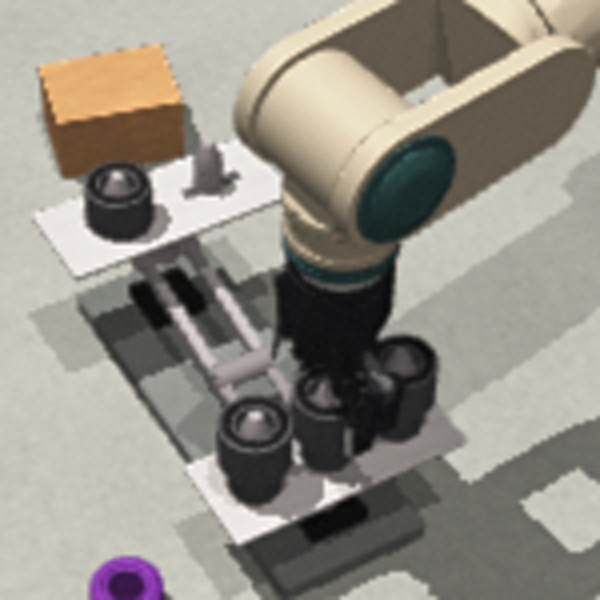

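The near bush is seated again at (403,385), and the jaws are around the middle one at (325,420). Gripping and lifting it.

>>> move_arm --series '[[[0, 0, 0], 0, 0.69], [[0, 0, 0], 0, 0.68], [[0, 0, 0], 0, 0.67], [[0, 0, 0.0], 0, 0.66]]'

```text
t: 7.8
ee_pos: [0.5493, 0.1154, 0.1254]
tool_rot: [-0.039, 3.139, 0.0]
ft_force: [0.5, -1.5, 0.9]
grip_width: 0.0567
```

>>> move_arm --series '[[[0, 0, 0], 0, 0.5], [[0, 0, 0], 0, 0.5], [[0, 0, 0], 0, 0.5], [[0, 0, 0.0], 0, 0.5]]'

```text
t: 8.13
ee_pos: [0.5493, 0.1154, 0.1247]
tool_rot: [-0.039, 3.14, 0.0]
ft_force: [3.1, -2.0, 0.6]
grip_width: 0.0552
```

>>> move_arm --series '[[[0, 0, 0.003], 0, 0.5], [[0, 0, 0.006], 0, 0.5], [[0, 0, 0.009], 0, 0.5], [[0, 0, 0.012], 0, 0.5], [[0, 0, 0.015], 0, 0.5], [[0, 0, 0.018], 0, 0.5], [[0, 0, 0.021], 0, 0.5], [[0, 0, 0.024], 0, 0.5], [[0, 0, 0.027], 0, 0.5], [[0, 0, 0.028], 0, 0.5]]'

```text
t: 8.97
ee_pos: [0.5489, 0.1156, 0.153]
tool_rot: [-0.04, 3.141, 0.0]
ft_force: [0.1, -0.2, -4.8]
grip_width: 0.0554
```

>>> move_arm --series '[[[0, 0, 0], 0, 0.5], [[0, 0, 0], 0, 0.5], [[0, 0, 0], 0, 0.5], [[0, 0, 0.0], 0, 0.5]]'

```text
t: 9.3
ee_pos: [0.5487, 0.1155, 0.1521]
tool_rot: [0.04, -3.141, -0.0]
ft_force: [-0.1, 0.2, -4.4]
grip_width: 0.0557
```

Run:
```python
from h import *
F=[]
for i in range(9):
    s=capture("scene"); F.append(readout.get_obs()["ft_force"])
print(np.mean(F,0),np.std(F,0)); o=readout.get_obs(); print(o["t"],o["ee_pos"],o["grip_width"])
crop(s,210,105,150,150,4,"s6.png")
t=capture("top");crop(t,205,140,130,100,6,"t6.png")
```

```text
[ 0.100289    0.24374751 -4.42432793] [0.57527962 0.52669883 0.41784256]
9.75 [0.54877927 0.11553083 0.15233263] 0.05561379204562946
```

View pics/s6.png

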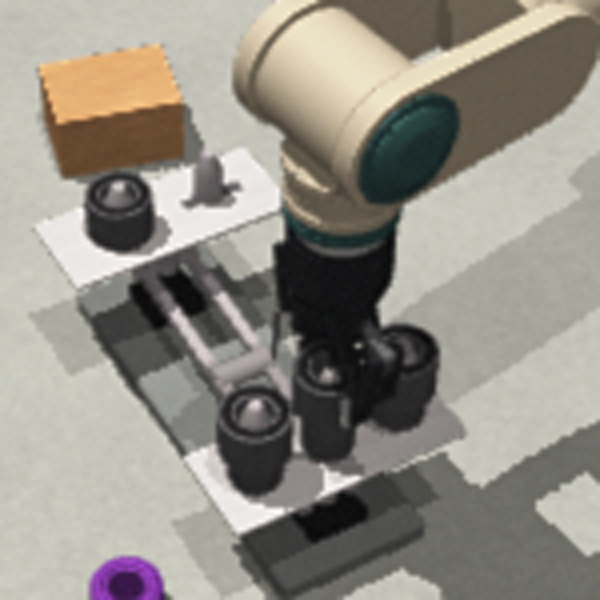

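```bash
python3 - <<'E'
import cv2,numpy as np
g=lambda n:cv2.imread(f"pics/{n}.png",0).astype(np.float32)
ref=g("s2"); T=ref[158:240,80:160]
def d(n):
    r=cv2.matchTemplate(g(n)[130:275,60:180],T,cv2.TM_CCOEFF_NORMED)
    y,x=np.unravel_index(r.argmax(),r.shape)
    a,b,c=r[y-1,x],r[y,x],r[y+1,x]; return (y+(a-c)/(2*(a-2*b+c))-28)/4,(x-20)/4,r.max()
for n in("s2","s3","s5","s4","s6"): print(n,d(n))
# heavy pan: left bush
T=ref[395:510,215:295]
for n in("s2","s5","s4","s6"):
    r=cv2.matchTemplate(g(n)[360:530,195:300],T,cv2.TM_CCOEFF_NORMED);y,x=np.unravel_index(r.argmax(),r.shape)
    a,b,c=r[y-1,x],r[y,x],r[y+1,x];print(n,(y+(a-c)/(2*(a-2*b+c))-35)/4)
E
python3 - <<'E'
import sys;sys.path.insert(0,'.')
from h import *
s=capture("scene")
for z in(0,.0059,.00885,.0118): print(z,proj(s,[.5956,-.1445,.158-z])-proj(s,[.5956,-.1445,.158]),proj(s,[.6112,.116,.142+z])-proj(s,[.6112,.116,.142]))
E
```

```text
s2 (np.float64(-0.0014168255729600787), np.float64(0.0), np.float32(1.0))
s3 (np.float64(-0.002466566162183881), np.float64(0.0), np.float32(0.999673))
s5 (np.float64(-0.003976576030254364), np.float64(0.0), np.float32(0.99968094))
s4 (np.float64(1.2538073926698416), np.float64(0.0), np.float32(0.9761099))
s6 (np.float64(2.656647175550461), np.float64(0.25), np.float32(0.9388258))
s2 0.0023262298200279474
s5 -0.023693855851888657
s4 -1.206710621714592
s6 -2.537515476346016
0 [0. 0.] [0. 0.]
0.0059 [0.0866058 1.3478573] [ 0.01184345 -1.32120677]
0.00885 [0.1297236  2.01890523] [ 0.01779365 -1.98498686]
0.0118 [0.1727187 2.6880436] [ 0.02376296 -2.65089836]
```

The lift halved the offset: 2.6 px is about 11.6 mm, and the force was 4.4 N. So the middle bush is the roughly 480 g one and has to cross over. Now I'll locate the empty peg's tip.

Run:
```python
from h import *
t=capture("top"); crop(t,290,160,36,68,8,"t7.png")
s=capture("scene"); crop(s,216,138,80,40,9,"s7.png")
```

```text
(no output)
```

View pics/t7.png

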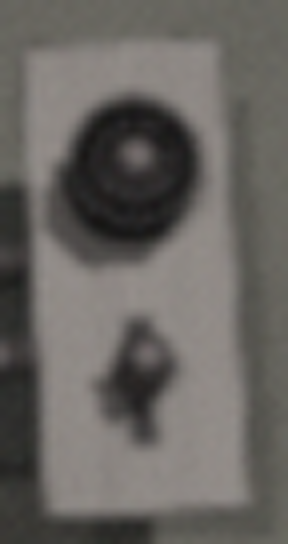

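View pics/s7.png

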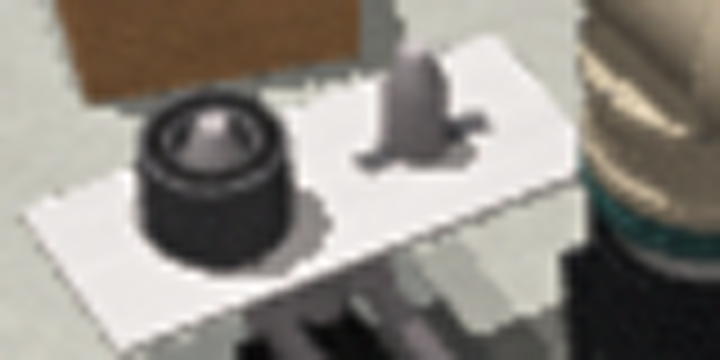

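Run:
```python
from h import *
t=capture("top");s=capture("scene")
z=.1748
T=lambda U,V:(290+(U+.5)/8-.5,160+(V+.5)/8-.5)
S=lambda U,V:(216+(U+.5)/9-.5,138+(V+.5)/9-.5)
for f,A,p,q in((t,T,(138,152),(147,352)),(s,S,(210,120),(419,45))):
    a,b=onplane(f,A(*p),z),onplane(f,A(*q),z); print(a,b,np.linalg.norm(a-b))
for n,u in(("can",(152,232)),("carton",(376,200))): print(n,onplane(t,u,.1 if n=="can" else .07))
```

```text
[ 0.59581053 -0.14563331  0.1748    ] [ 0.51331331 -0.14659138  0.1748    ] 0.08250279171210471
[ 0.59757642 -0.1433883   0.1748    ] [ 0.51348465 -0.14429786  0.1748    ] 0.08409668894817389
can [0.43925861 0.37341596 0.1       ]
carton [ 0.53987825 -0.38753775  0.07      ]
```

>>> move_arm --series '[[[0, 0, 0.004], 0, 0.5], [[0, 0, 0.009], 0, 0.5], [[0, 0, 0.015], 0, 0.5], [[0, 0, 0.022], 0, 0.5], [[0, 0, 0.03], 0, 0.5], [[0, 0, 0.038], 0, 0.5], [[0, 0, 0.046], 0, 0.5], [[0, 0, 0.052], 0, 0.5], [[0, 0, 0.056], 0, 0.5], [[0, 0, 0.056], 0, 0.5]]'

```text
t: 10.88
ee_pos: [0.5492, 0.1156, 0.2097]
tool_rot: [-0.04, 3.139, 0.001]
ft_force: [0.4, 0.1, -4.5]
grip_width: 0.0553
```

>>> move_arm --series '[[[-0.001, -0.01, 0], 0, 0.5], [[-0.004, -0.032, 0], 0, 0.5], [[-0.008, -0.06, 0], 0, 0.5], [[-0.012, -0.092, 0], 0, 0.5], [[-0.017, -0.125, 0], 0, 0.5], [[-0.022, -0.16, 0], 0, 0.5], [[-0.026, -0.192, 0], 0, 0.5], [[-0.03, -0.222, 0], 0, 0.5], [[-0.034, -0.248, 0], 0, 0.5], [[-0.0355, -0.261, 0], 0, 0.5]]'

```text
t: 11.72
ee_pos: [0.5119, -0.1489, 0.2077]
tool_rot: [0.035, -3.14, 0.001]
ft_force: [-0.1, -1.2, -4.8]
grip_width: 0.0551
```

>>> move_arm --series '[[[0, 0, 0], 0, 0.5], [[0, 0, 0], 0, 0.5], [[0, 0, 0], 0, 0.5]]'

```text
t: 11.97
ee_pos: [0.5132, -0.1448, 0.208]
tool_rot: [0.041, -3.141, -0.001]
ft_force: [-0.0, 0.8, -4.6]
grip_width: 0.0553
```

Run:
```python
from h import *
s=capture("scene");t=capture("top")
o=readout.get_obs();print(o["t"],np.round(o["ee_pos"],4),o["ft_force"],o["grip_width"])
crop(s,200,90,150,150,4,"s8.png");crop(t,205,140,140,100,5,"t8.png")
```

```text
12.0667 [ 0.5134 -0.1444  0.2082] [-0.29695574 -0.67242779 -5.75289571] 0.055089226040695584
```

View pics/s8.png

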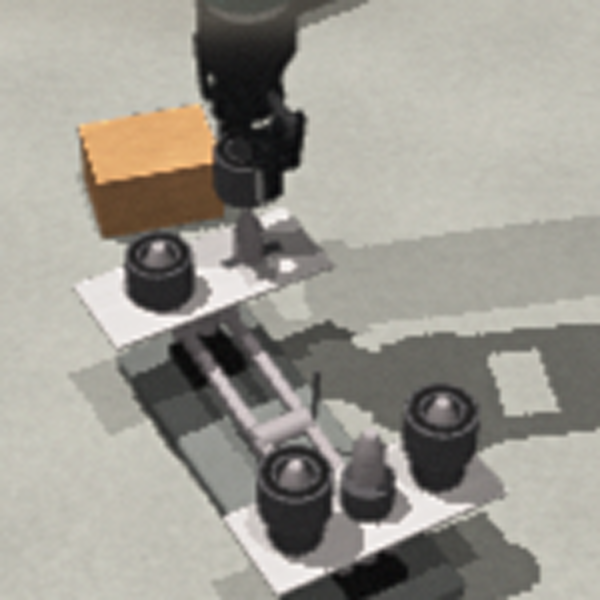

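View pics/t8.png

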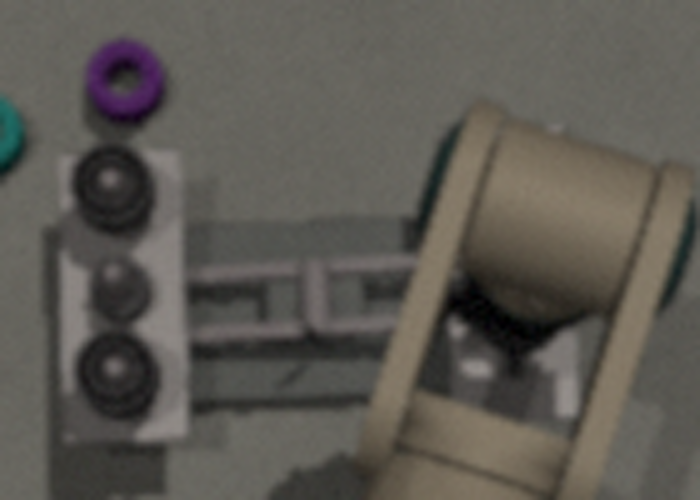

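The held bush at (247,172) hangs directly above the empty peg's tip at (247,212). I'll lower it in stages and watch the force.

>>> move_arm --series '[[[0, -0.001, -0.004], 0, 0.5], [[0, -0.001, -0.008], 0, 0.5], [[0, -0.001, -0.012], 0, 0.5], [[0, -0.001, -0.016], 0, 0.5], [[0, -0.001, -0.02], 0, 0.5], [[0, -0.001, -0.024], 0, 0.5], [[0, -0.001, -0.028], 0, 0.5], [[0, -0.001, -0.031], 0, 0.5], [[0, -0.001, -0.034], 0, 0.5], [[0, -0.001, -0.036], 0, 0.5]]'

```text
t: 12.9
ee_pos: [0.5132, -0.1465, 0.1719]
tool_rot: [0.04, -3.141, -0.0]
ft_force: [0.3, -0.4, -4.5]
grip_width: 0.055
```

>>> move_arm --series '[[[0, 0, -0.002], 0, 0.5], [[0, 0, -0.004], 0, 0.5], [[0, 0, -0.006], 0, 0.5], [[0, 0, -0.006], 0, 0.5]]'

```text
t: 13.23
ee_pos: [0.5131, -0.1464, 0.1659]
tool_rot: [0.039, -3.141, -0.001]
ft_force: [-0.2, 0.1, -4.9]
grip_width: 0.0554
```

>>> move_arm --series '[[[0, 0, -0.002], 0, 0.5], [[0, 0, -0.004], 0, 0.5], [[0, 0, -0.006], 0, 0.5], [[0, 0, -0.006], 0, 0.5]]'

```text
t: 13.57
ee_pos: [0.5131, -0.1464, 0.1597]
tool_rot: [0.04, -3.141, -0.001]
ft_force: [0.9, 0.5, -5.0]
grip_width: 0.0551
```

Run:
```python
from h import *
F=[]
for i in range(4):
    s=capture("scene"); F.append(readout.get_obs()["ft_force"])
o=readout.get_obs();print(o["t"],np.round(o["ee_pos"],4),np.mean(F,0),o["grip_width"])
crop(s,200,90,150,150,4,"s9.png")
```

```text
13.7667 [ 0.5133 -0.1465  0.1604] [-0.05435303 -0.08455569 -4.71514972] 0.05524831800316671
```

View pics/s9.png

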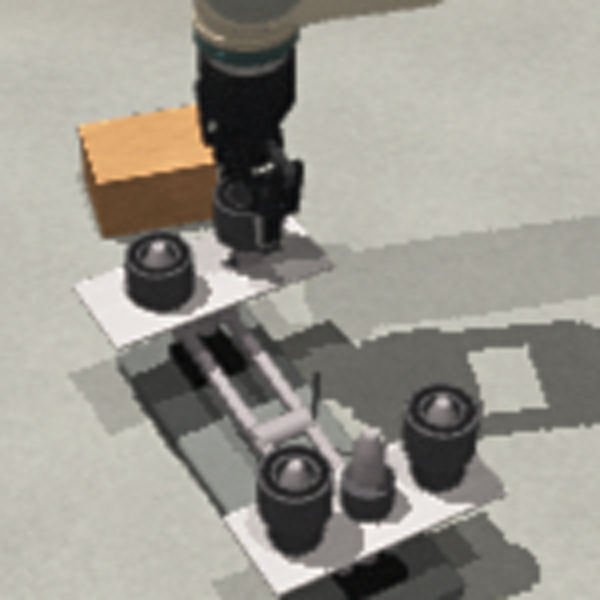

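The bush is over the tapered tip, with no side force and the pan unmoved. Continuing down.

>>> move_arm --series '[[[0, 0, -0.002], 0, 0.5], [[0, 0, -0.004], 0, 0.5], [[0, 0, -0.006], 0, 0.5], [[0, 0, -0.008], 0, 0.5], [[0, 0, -0.008], 0, 0.5]]'

```text
t: 14.18
ee_pos: [0.513, -0.1464, 0.1516]
tool_rot: [0.04, -3.14, -0.001]
ft_force: [0.4, 0.7, -4.7]
grip_width: 0.0556
```

>>> move_arm --series '[[[0, 0, -0.002], 0, 0.5], [[0, 0, -0.004], 0, 0.5], [[0, 0, -0.006], 0, 0.5], [[0, 0, -0.008], 0, 0.5], [[0, 0, -0.01], 0, 0.5], [[0, 0, -0.01], 0, 0.5]]'

```text
t: 14.68
ee_pos: [0.5131, -0.1464, 0.1418]
tool_rot: [0.04, -3.141, -0.001]
ft_force: [1.0, 0.0, -5.0]
grip_width: 0.0555
```

>>> move_arm --series '[[[0, 0, -0.002], 0, 0.5], [[0, 0, -0.004], 0, 0.5], [[0, 0, -0.006], 0, 0.5], [[0, 0, -0.008], 0, 0.5], [[0, 0, -0.01], 0, 0.5], [[0, 0, -0.01], 0, 0.5]]'

```text
t: 15.18
ee_pos: [0.5131, -0.1464, 0.1318]
tool_rot: [0.04, -3.141, -0.001]
ft_force: [-0.2, -0.1, -4.5]
grip_width: 0.0552
```

Run:
```python
from h import *
F=[]
for i in range(6):
    s=capture("scene"); F.append(readout.get_obs()["ft_force"])
o=readout.get_obs();print(o["t"],np.round(o["ee_pos"],4),np.mean(F,0),o["grip_width"])
crop(s,200,90,150,150,4,"s10.png")
```

```text
15.4833 [ 0.5134 -0.1465  0.1325] [-0.17709478  0.11290623 -4.49036233] 0.05533027398315132
```

View pics/s10.png

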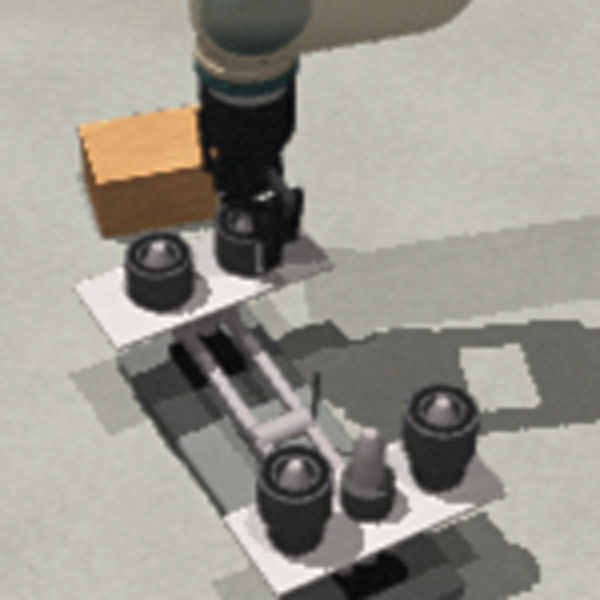

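>>> move_arm --series '[[[0, 0, -0.0015], 0, 0.5], [[0, 0, -0.003], 0, 0.5], [[0, 0, -0.0045], 0, 0.5], [[0, 0, -0.006], 0, 0.5], [[0, 0, -0.0075], 0, 0.5], [[0, 0, -0.009], 0, 0.5], [[0, 0, -0.01], 0, 0.5], [[0, 0, -0.01], 0, 0.5]]'

```text
t: 16.15
ee_pos: [0.5134, -0.1466, 0.1224]
tool_rot: [-0.04, 3.141, -0.0]
ft_force: [0.3, 0.3, -0.4]
grip_width: 0.0553
```

Run:
```python
from h import *
F=[]
for i in range(8):
    s=capture("scene"); F.append(readout.get_obs()["ft_force"])
o=readout.get_obs();print(o["t"],np.round(o["ee_pos"],4),np.mean(F,0),o["grip_width"])
```

```text
16.55 [ 0.5134 -0.1466  0.1225] [ 0.42368582 -0.80212472 -0.64737292] 0.054978573726476215
```

>>> move_arm --series '[[[0, 0, -0.001], 0, 0.5], [[0, 0, -0.0015], 0, 0.5], [[0, 0, -0.0015], 0, 0.5], [[0, 0, -0.0015], 0, 0.5], [[0, 0, -0.0015], 0, 0.5], [[0, 0, -0.0015], 0, 0.5]]'

```text
t: 17.05
ee_pos: [0.5134, -0.1466, 0.121]
tool_rot: [-0.04, 3.141, -0.0]
ft_force: [1.2, -0.3, 0.0]
grip_width: 0.0553
```

Run:
```python
from h import *
F=[]
for i in range(5):
    s=capture("scene"); F.append(readout.get_obs()["ft_force"])
o=readout.get_obs();print(o["t"],np.round(o["ee_pos"],4),np.mean(F,0),o["grip_width"])
crop(s,200,90,150,150,4,"s11.png")
```

```text
17.3 [ 0.5134 -0.1465  0.1209] [ 2.12147734 -1.40767613 -0.11310583] 0.05552530411261938
```

View pics/s11.png

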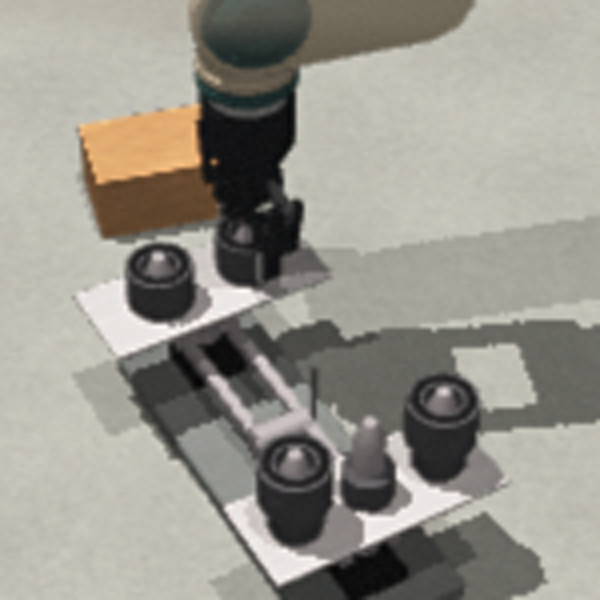

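The pan has sunk to about level and the vertical force is near zero, so the pan is carrying the bush. Releasing slowly, then retreating.

>>> move_arm --series '[[[0, 0, 0], 0, 0.62], [[0, 0, 0], 0, 0.67], [[0, 0, 0], 0, 0.69], [[0, 0, 0], 0, 0.72], [[0, 0, 0], 0, 0.8], [[0, 0, 0], 0, 0.9], [[0, 0, 0], 0, 1], [[0, 0, 0], 0, 1], [[0, 0, 0], 0, 1]]'

```text
t: 18.05
ee_pos: [0.5132, -0.1464, 0.1208]
tool_rot: [0.04, -3.141, -0.0]
ft_force: [0.5, -0.1, 0.5]
grip_width: 0.0856
```

>>> move_arm --series '[[[0, 0, 0.01], 0, 1], [[0, 0, 0.025], 0, 1], [[0, 0, 0.05], 0, 1], [[0, 0, 0.08], 0, 1], [[0, 0, 0.12], 0, 1], [[-0.03, 0, 0.15], 0, 1], [[-0.06, 0, 0.15], 0, 1], [[-0.09, 0, 0.15], 0, 1], [[-0.11, 0, 0.15], 0, 1], [[-0.11, 0, 0.15], 0, 1]]'

```text
t: 18.88
ee_pos: [0.4011, -0.1465, 0.2727]
tool_rot: [-0.038, 3.139, -0.002]
ft_force: [0.3, 0.5, 0.3]
grip_width: 0.0854
```

Run:
```python
from h import *
for i in range(12): s=capture("scene")
t=capture("top")
o=readout.get_obs();print(o["t"],np.round(o["ee_pos"],4),o["ft_force"])
crop(s,210,105,150,150,4,"s12.png");crop(t,205,140,130,100,6,"t12.png")
cv2.imwrite("pics/full12.png",s["img"])
```

```text
19.5333 [ 0.4034 -0.1465  0.2707] [ 0.30924361 -0.03908317  0.09803608]
```

View pics/s12.png

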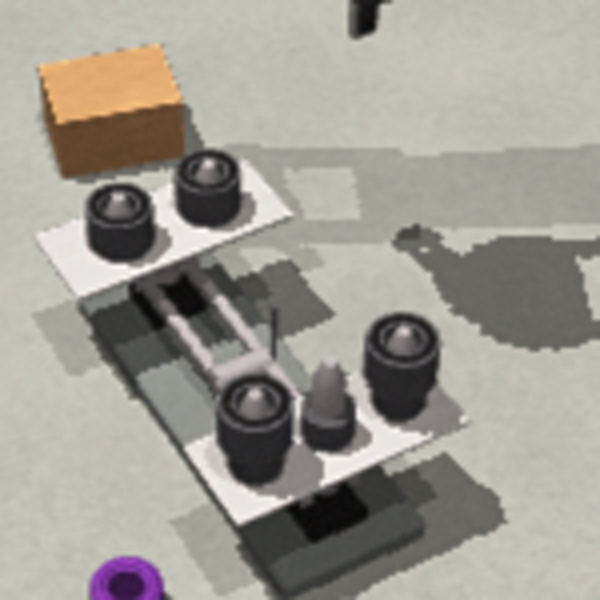

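View pics/t12.png

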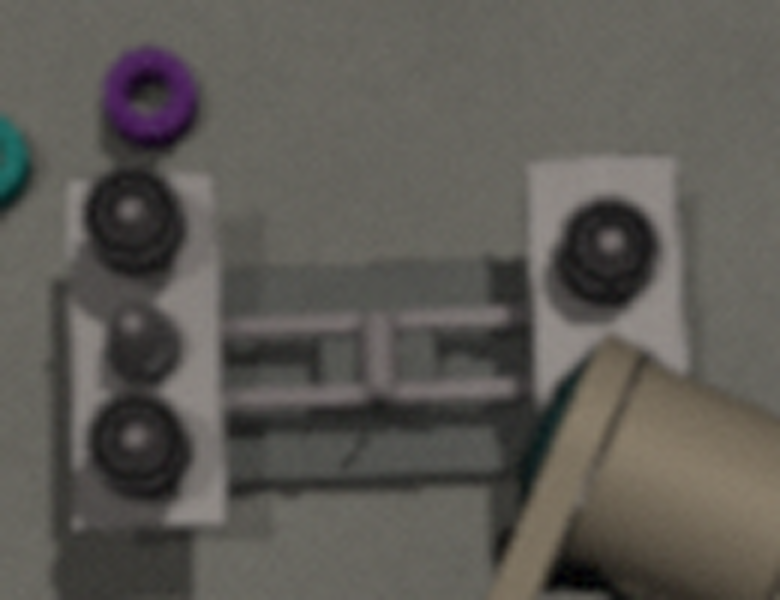

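All four bushes appear seated: (120,222) and (207,187) on the two-peg pan, (255,430) and (402,365) on the other. I'll check that the pans are level and still.

Run:
```python
from h import *
g=lambda n:cv2.imread(f"pics/{n}.png",0).astype(np.float32)
def m(T,reg,y0):
    r=cv2.matchTemplate(reg,T,cv2.TM_CCOEFF_NORMED);y,x=np.unravel_index(r.argmax(),r.shape);return (y-y0)/4,r.max()
ref=g("s2")
for k in range(2):
    if k:
        for i in range(10): s=capture("scene")
        crop(s,210,105,150,150,4,"s13.png")
    n=("s12","s13")[k]; im=g(n)
    print(n,m(ref[158:240,80:160],im[130:275,60:180],28),m(ref[395:510,215:295],im[340:530,195:300],55))
print(np.abs(g("s12")-g("s13")).max())
s=capture("scene")
print(proj(s,[.5956,-.1445,.138-.003])-proj(s,[.5956,-.1445,.1585]),proj(s,[.6112,.116,.1655])-proj(s,[.6112,.116,.142]))
a=cv2.imread("pics/scene0.png").astype(int);d=np.abs(a-s["img"].astype(int)).max(2)
for nm,(x,y,w,h) in dict(can=(354,258,34,42),carton=(218,116,40,30),wrench=(278,290,55,32)).items(): print(nm,d[y:y+h,x:x+w].max(),d[y:y+h,x:x+w].mean())
# heights difference of the two bushes on pan two vs seat: project expected tops
print([proj(s,[x,-.1455,.155]) for x in(.5134,.596)])
```

```text
s12 (np.float64(5.5), np.float32(0.8584587)) (np.float64(-5.0), np.float32(0.92739934))
s13 (np.float64(5.5), np.float32(0.8584687)) (np.float64(-5.0), np.float32(0.926902))
74.0
[0.34220856 5.32583641] [ 0.04762782 -5.31316351]
can 12 4.323529411764706
carton 189 5.931666666666667
wrench 10 5.859090909090909
[array([262.03935261, 146.89720518]), array([239.34692725, 154.90926648])]
```

Run:
```python
import cv2,numpy as np
from rig import capture
d=np.abs(cv2.imread("pics/s12.png",0).astype(int)-cv2.imread("pics/s13.png",0)); y,x=np.where(d>25); print(x.min(),x.max(),y.min(),y.max())
a=cv2.imread("pics/scene0.png").astype(int);s=capture("scene");D=np.abs(a-s["img"].astype(int)).max(2)
print(D[116:138,218:250].max())
```

```text
350 592 20 352
10
```

Only the arm and its shadow differ between the frames. The pans are still and the carton hasn't moved.

```bash
python3 -c "
from rig import manip,readout
print(readout.get_obs()['t']); print(manip.job_done())"
```

```text
20.1333
the job is handed in; nothing more can be done
None
```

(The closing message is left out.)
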